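# Load the bearing fixture and twist its retaining ring shut

## Task

Drop the middle-sized bearing into the round bore of the aluminium fixture so that it lies flat at the bottom. Then set the retaining ring with the two ears and the cross bar on top of it, ears in the open gaps between the fixture's two raised keepers, and turn it a quarter turn, either way, until the ears lie under the keepers; leave it sitting level on the bearing.

Things in the scene. Friction and masses are not known exactly. Their poses are not given: they have to be found in the camera images.
- fixture: Fixed aluminium block 130 (x) x 150 (y) x 40 mm on a dark base plate 170 x 190 x 10 mm. Origin on the bore's axis at bench height, z up. Top face 50 mm above the origin; in it a round bore 64 mm across, 26 mm deep, floor flat. Two dark raised keepers on the face, on the +y and -y sides; the +x and -x sides are open: fingers closing along x have room at the bore, along y they may hit keepers.
- keeper (a point): Middle of the roof of the fixture's +y keeper, 60 mm from the bore's axis, 19 mm above the block's face; the other is its mirror image at -y. Each is an inverted-L bracket 44 mm long (x): the roof spans 46 to 74 mm from the axis (y), its underside 16 mm and top 22 mm above the face; its post stands at 65 to 74 mm. Axes as the fixture's.
- bearing_mid (a point): Centre of the middle-sized of three loose steel ball bearings flat on the bench: 52 mm across, 20 mm high, hole 25 mm, edges bevelled 3 mm, about 0.17 kg. The other two (80 and 32 mm across) stay out. The point is 10 mm above its underside; z is its axis.
- retainer_bar (a point): Middle of the grip bar of the loose steel retaining ring (0.3 kg): bar along x, 44 long, 12 thick, 44 mm high. Below it a flange 72 across, 8 thick, with two 22 mm wide ears reaching 58 mm out along +x and -x, and a spigot 40 across, 8 high. Point: 38 mm above the underside, 22 below the top; seated 82 mm above the fixture's origin, ears then 6 mm clear of the keepers. The earless cover is not it.
Mind the look-alikes: they are no part of the job. What is shaped like the part that bears retainer_bar but turquoise is not meant. Leave any turquoise look-alike of the part that bears bearing_mid alone.

How it is judged:
On the way:
1. the bearing lies flat at the bottom of the bore, before the retaining ring is put on (horizontal distance between bearing_mid and fixture below 0.012 m and z of bearing_mid in the frame of fixture below 0.038 m and angle between bearing_mid's own z axis and vertical below 0.15 rad and horizontal distance between retainer_bar and fixture above 0.03 m), for 0.2 s.
At the end, for the whole second after the job is handed in: Bearing flat (8 degrees) at the bottom of the bore, within 12 mm of its axis and 4 mm of its seat; retaining ring on it, level (8 degrees), within 12 mm of the axis and 5 mm of its seated height, its ears within 25 degrees of the line from keeper to keeper (horizontal distance between each of bearing_mid, retainer_bar and fixture below 0.012 m and z of bearing_mid in the frame of fixture below 0.038 m and angle between each of bearing_mid, retainer_bar's own z axis and vertical below 0.15 rad and z of retainer_bar in the frame of fixture below 0.087 m and angle between the x axis of retainer_bar and the y axis of fixture, either way round below 0.44 rad); the robot touches nothing.
It also fails if it takes over 51 s, if anything falls off the work surface, if the arm or the gripper's body presses on something with over 40 N, if the wrist force passes 120 N, or if a joint passes its speed limit or range.

## Robot

A 7-joint arm with a two-finger parallel gripper is mounted at the origin on the work surface. World frame = base frame: x ahead of the robot, y to its left, z up, the work surface at z = 0. Lengths are in m, angles in rad, forces in N, time in s.
With the tool pointing down it reaches from about 0.4 to 0.875 m from the base axis. Payload 4.4 kg.
Tool frame: the origin (TCP) lies at the very end of the fingers, on their centre line; the grasp point (between the pads) lies arm.grip_point_offset behind it (arm.grip_point_offset is the distance from the TCP to the grasp point, in m); z points along the fingers, y is the direction in which the jaws open and shut (so a half turn about z gives the same grasp; the last joint's range is limited). The gripper opens to 85 mm and grips with 20 to 120 N. Pads are 22 mm wide; open, the fingers measure 114 mm over their backs; the gripper's body (76 mm by 85 mm) begins 54 mm behind the grasp point. The pads swing forward as they close: fully open they stand 13 mm farther back than shut.
Start: joints at [-1.173, 0.628, 0.038, 1.517, -0.027, 0.996, -0.02], TCP at [0.291, 0.581, 0.231] pointing down, gripper open.
Joint ranges: [-3.06, 3.06], [-0.37, 2.12], [-1.25, 1.32], [0.18, 2.47], [-1.1, 4.24], [0.23, 1.98], [-2.94, 2.94]. Speed limits (rad/s): [2.57, 2.57, 3.14, 3.14, 3.14, 3.14, 3.14].

## Interface

Orientations are given as a 3x3 rotation matrix whose columns are the frame's x, y, z axes.
In Python, from bench import telemetry, imaging, workorder, models, arm gives the robot as it stands.
- The arm moves only by the tool play_rows, never from a script. Its argument "increments" is a list of rows, each a list of 3 entries, a list of its own where there are three numbers: the shift along the tool's x, y, z in mm, then the turn about the tool's z in rad, then the finger opening in mm, from 0 to 85.4. A call has 1 to 8 rows; each row is the pose to reach, as a shift and turn from the pose commanded when the call began, along the tool's axes at that moment; what a row does not reach only later rows make up. A row lasts 1/8 s, in which the tool goes at most 62.5 mm and 10.7 degrees, less where a joint would pass 70% of its speed; a pose out of reach is approached as far as the arm can. A call with a gripper value outside its range is refused whole. The fingers move at their own pace and stop on an object; "newtons" is the grip in N (left out, the last holds). Time passes only in rows, so rows that repeat a pose let the fingers close. It gives the time, the measured TCP pose, the force and the opening at its end, in the units of the state.
- telemetry.read_state(): the state, without advancing time (a new reading comes with each control period).
- imaging.camera(name): name is "scene" or "side" or "wrist"; returns a dict with "image" (384x512x3 uint8, red, green, blue), "vertical_fov" (degrees; the focal length in pixels is half the picture's height over the tangent of half this angle, whatever the lens; pixels are square), "cx", "cy" (the principal point, pixels), "D" ([k1, k2, p1, p2, k3] as OpenCV has them; the pictures are not rectified), "xyz" and "rotation" of the camera in the world; the wrist camera has in their place "mount" (4x4, takes a point from camera to tool coordinates, whose origin is the TCP and whose axes are the flange's). Camera axes: x right, y down, z forward; pixel columns grow to the right and rows downward; lengths in m; the calibration is good to about 2 mm. A picture is of the moment at which its call begins: read the wrist's pose just before it. There is no depth.
- workorder.job_done(): hands the job in, once; it reports no verdict.
Trained networks look in a picture, given as the dict that the camera call returned (one of the last four; its "shot" number tells which), for a name from the list of things; names that differ only in an ending like _2 or _b are one class to them, and where a whole thing is asked for, a point or a joint stands for the part that bears it (a point fixed in the world has none). Each returns a list of dicts, best first, with "score" (0 to 1); they miss things now and then, are a little off and sometimes report something else, mostly with a low value. They report only what shows in the picture. A call takes as long as a camera call. They do not tell look-alikes from the thing itself.
- models.boxes_of(picture, label): "bbox" ([left, top, right, bottom] as shares, 0 to 1, of the picture: columns of its width, rows of its height, round what is visible of it).
The state is a dict: "time_s": time; "q": joint angles; "qd": joint speeds; "joint_torque": joint torques, N m; "tcp_pos": TCP position; "eef_rot": TCP orientation; "wrist_force": force on the tool from outside, world axes, zero at the start; "ft_torque": the same for the moment, N m; "gripper_width": finger opening in m.
Only numpy, scipy, OpenCV 4.12 (cv2) and the standard library are available. Lean on these libraries where they do the work, as an engineer would, in place of code of your own. Each camera call takes 0.05 s, during which the arm holds its last target. There are 200 camera calls.

## Working session

There is one attempt and no reset: what is moved stays moved. The work goes in short steps, Python scripts to look and compute and a tool call to move; the robot and the scene stay as the last step left them, time stands still between calls to the robot, and variables do not carry over. Pictures are saved under pics/ and viewed, about 8 in all and at most 12, crops included, and the job is handed in when it is done.

Besides the shell and the picture viewer there is one more tool, called after ">>>" as name([rows], argument=value, ...), one row to a line, values as JSON. play_rows: Moves the arm, as the interface text tells. Its arguments: {"type":"object","properties":{"increments":{"type":"array"},"newtons":{"type":"number"}},"required":["increments"]}

```bash
mkdir -p pics
cat > h.py <<'E'
import numpy as np, cv2
from bench import telemetry, imaging, workorder, models, arm
def K(p):
    f=192/np.tan(np.radians(p["vertical_fov"])/2)
    return np.array([[f,0,p["cx"]],[0,f,p["cy"]],[0,0,1.]])
def pose(p,s=None):
    if "xyz" in p: return np.array(p["xyz"]),np.array(p["rotation"])
    M=np.array(p["mount"]);R=np.array(s["eef_rot"]);return np.array(s["tcp_pos"])+R@M[:3,3],R@M[:3,:3]
def ray(p,uv,z,s=None):
    t,R=pose(p,s);n=cv2.undistortPoints(np.array([[uv]],float),K(p),np.array(p["D"],float))[0,0]
    d=R@np.array([n[0],n[1],1]);return t+d*(z-t[2])/d[2]
def proj(p,X,s=None):
    t,R=pose(p,s);return cv2.projectPoints((np.atleast_2d(X)-t)@R,np.zeros(3),np.zeros(3),K(p),np.array(p["D"],float))[0][:,0]
def save(p,n,crop=None,sc=1):
    im=p["image"][:,:,::-1]
    if crop: im=im[crop[1]:crop[3],crop[0]:crop[2]]
    cv2.imwrite("pics/"+n,cv2.resize(im,None,fx=sc,fy=sc,interpolation=cv2.INTER_CUBIC))
def det(p,l,z,s=None,n=5):
    for d in models.boxes_of(p,l)[:n]:
        b=np.array(d["bbox"])*[512,384,512,384];c=(b[:2]+b[2:])/2
        print(l,round(d["score"],2),b.round(0),ray(p,c,z,s).round(3))
E
python3 - <<'E'
from h import *
s=telemetry.read_state();print(s["tcp_pos"],np.round(s["eef_rot"],3),arm.grip_point_offset,s["time_s"])
P=[]
for n in("scene","side","wrist"):
    p=imaging.camera(n);P.append(p);print(n,pose(p,s)[0].round(3), pose(p,s)[1][:,2].round(2))
    for l,z in(("fixture",.04),("bearing_mid",.01),("retainer_bar",.03)):det(p,l,z,s)
a=np.hstack([P[0]["image"],P[1]["image"]]);np.save("a.npy",a)
save(P[0],"1.png",None,1.5)
save(P[1],"2.png",None,1.5)
E
```

```text
[0.29047729 0.58079364 0.23038744] [[-0.894  0.447 -0.001]
 [ 0.447  0.894 -0.002]
 [-0.    -0.002 -1.   ]] 0.0187 0.0
scene [0.915 0.764 0.667] [-0.44 -0.7  -0.56]
fixture 0.72 [181. 172. 265. 229.] [ 0.556 -0.002  0.04 ]
bearing_mid 0.67 [293. 231. 312. 246.] [0.433 0.215 0.01 ]
bearing_mid 0.57 [243. 226. 262. 244.] [0.54  0.137 0.01 ]
retainer_bar 0.93 [341. 201. 368. 232.] [0.271 0.235 0.03 ]
retainer_bar 0.83 [344. 249. 396. 275.] [0.36  0.379 0.03 ]
retainer_bar 0.7 [226. 250. 277. 279.] [0.606 0.243 0.03 ]
side [ 0.128 -0.487  0.738] [ 0.34  0.6  -0.73]
fixture 0.69 [259. 184. 359. 262.] [ 0.516 -0.066  0.04 ]
bearing_mid 0.81 [264. 171. 283. 188.] [0.537 0.135 0.01 ]
bearing_mid 0.51 [219. 169. 239. 182.] [0.434 0.215 0.01 ]
retainer_bar 0.79 [257. 137. 293. 160.] [0.601 0.23  0.03 ]
retainer_bar 0.72 [158. 181. 188. 211.] [0.258 0.199 0.03 ]
retainer_bar 0.68 [164. 137. 203. 160.] [0.359 0.374 0.03 ]
wrist [0.229 0.611 0.373] [ 0.24 -0.12 -0.96]
bearing_mid 0.58 [ 53. 366.  83. 384.] [0.439 0.204 0.01 ]
retainer_bar 0.79 [  0. 245.  45. 298.] [0.276 0.271 0.03 ]
retainer_bar 0.66 [ 52. 369.  85. 384.] [0.429 0.226 0.03 ]
```

View pics/1.png

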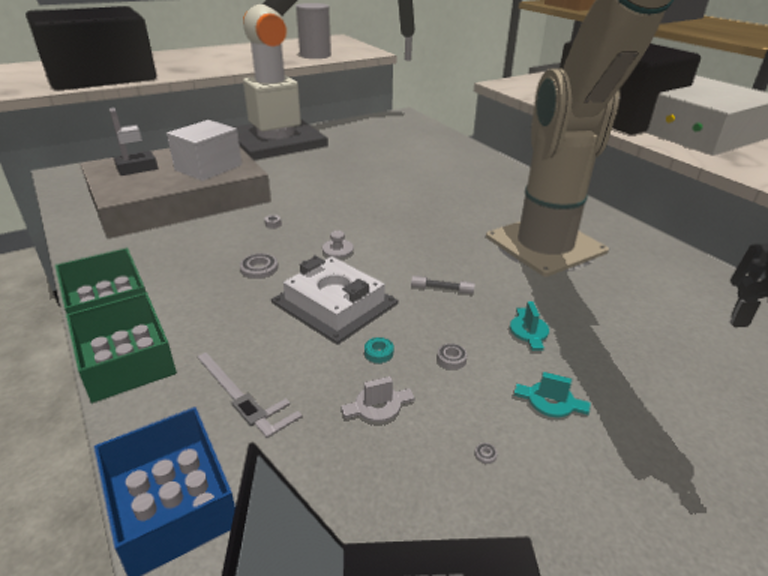

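Bearings (native px): turquoise (253,235), grey (301,237), small (323,301), large (172,176). Grey (301,237) is the mid-sized steel one. Rings: two turquoise on the right, an earless cover at (225,162), and grey with ears and bar at (252,265), which is the one meant. I'll confirm in a crop.

Run:
```python
from h import *
p=imaging.camera("scene");save(p,"3.png",(170,150,340,310),4)
```

```text
(no output)
```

View pics/3.png

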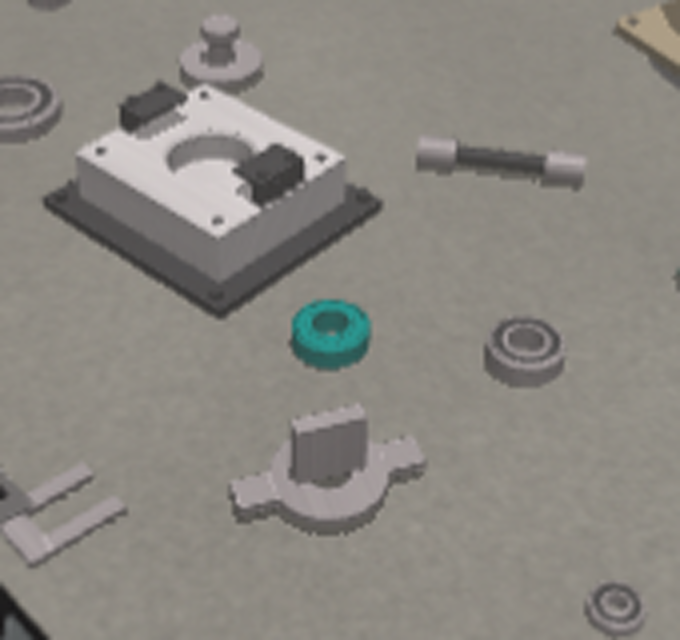

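>>> play_rows([
  [[-42,-38,0],0,85],
  [[-84,-75,0],0,85],
  [[-125,-113,0],0,85],
  [[-167,-150,0],0,85],
  [[-209,-188,0],0,85],
  [[-250,-225,-10],0,85],
  [[-290,-262,-20],0,85],
  [[-290,-262,-20],0,85],
])

```text
time_s: 1.65
tcp_pos: [0.4352, 0.2126, 0.2523]
eef_rot: [[-0.89, 0.455, 0.003], [0.455, 0.89, -0.001], [-0.003, 0.0, -1.0]]
wrist_force: [0.3, -0.2, 0.4]
gripper_width: 0.0847
```

Crop confirms: the grey bearing at crop (525,350) is mid-sized and steel, the grey eared ring with bar is at (328,470), and the keepers are at (152,105) and (270,170). Next: fixture corners and the wrist view.

Run:
```python
from h import *
q=imaging.camera("scene")
c=np.array([ray(q,(170+u/4,150+v/4),.05)[:2] for u,v in((80,152),(204,88),(345,155),(218,238))]);print(c.round(4),c.mean(0))
for i in range(4): d=c[(i+1)%4]-c[i];print(np.linalg.norm(d),np.degrees(np.arctan2(d[1],d[0])))
s=telemetry.read_state();p=imaging.camera("wrist")
for l,z in(("fixture",.05),("bearing_mid",.01),("retainer_bar",.03)):det(p,l,z,s)
save(p,"4.png",None,1.5)
```

```text
[[ 0.6172 -0.0933]
 [ 0.4993 -0.127 ]
 [ 0.451   0.0076]
 [ 0.5765  0.0488]] [ 0.53600791 -0.04097497]
0.12258965122478102 -164.01457013922771
0.14299172112906203 109.73995285593455
0.1320594346206129 18.209043174876236
0.1478086838129956 -74.01727362573804
fixture 0.84 [ 42. 226. 218. 383.] [0.514 0.    0.05 ]
bearing_mid 0.65 [217. 238. 256. 279.] [0.535 0.134 0.01 ]
bearing_mid 0.6 [233. 141. 277. 188.] [0.436 0.21  0.01 ]
retainer_bar 0.84 [321.   0. 392.  89.] [0.369 0.363 0.03 ]
retainer_bar 0.61 [307. 224. 359. 309.] [0.59 0.24 0.03]
retainer_bar 0.55 [140.   2. 249.  52.] [0.279 0.222 0.03 ]
```

View pics/4.png

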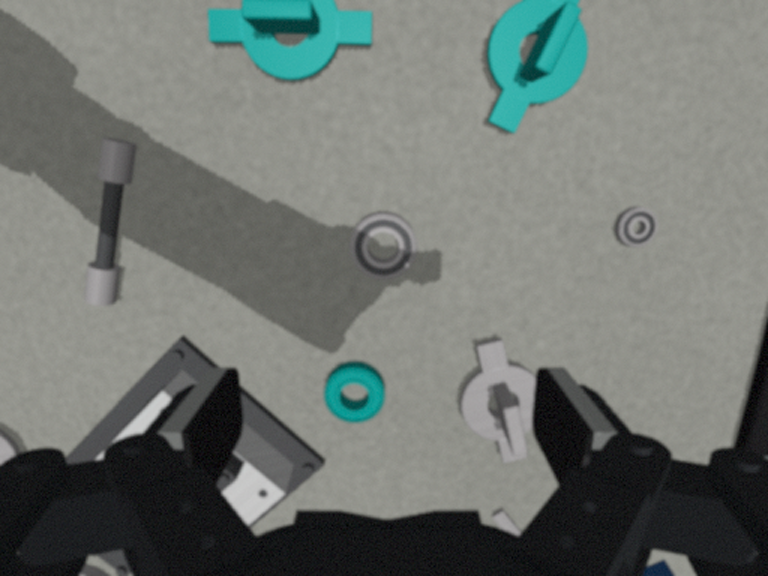

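Wrist view: grey bearing at native (255,163), directly under the TCP (ray gives 0.436, 0.210). The turquoise one is beyond it. Fixture yaw ≈ 17.5°, centre ≈ (0.536,-0.041). Descend, with the jaws aligned to the fixture's x.

>>> play_rows([
  [[0,0,30],0.16,85],
  [[0,0,60],0.32,85],
  [[0,0,90],0.48,85],
  [[0,0,120],0.64,85],
  [[0,0,150],0.79,85],
  [[0,0,150],0.79,85],
])

```text
time_s: 2.65
tcp_pos: [0.4308, 0.218, 0.0994]
eef_rot: [[-0.316, 0.949, -0.004], [0.949, 0.316, -0.002], [-0.001, -0.005, -1.0]]
wrist_force: [0.7, 0.2, 1.0]
gripper_width: 0.0848
```

Run:
```python
from h import *
s=telemetry.read_state();p=imaging.camera("wrist");print(s["q"],s["tcp_pos"],np.round(s["eef_rot"],3))
det(p,"bearing_mid",.018,s);print(proj(p,s["tcp_pos"]-np.array([0,0,.08]),s))
q=imaging.camera("scene")
for u,v in((250,490),(410,448)):print(ray(q,(170+u/4,150+v/4),.014))
im=p["image"].copy();save(p,"5.png")
```

```text
[-0.66304201  0.62005619  0.20066728  2.09329753 -0.26588865  0.45687536
  0.06247112] [0.43078299 0.21795203 0.09943999] [[-0.316  0.949 -0.004]
 [ 0.949  0.316 -0.002]
 [-0.001 -0.005 -1.   ]]
bearing_mid 0.93 [319. 294. 370. 358.] [0.529 0.139 0.018]
bearing_mid 0.58 [224. 170. 299. 248.] [0.435 0.212 0.018]
[[258.66053664 200.65933041]]
[0.64860669 0.22904332 0.014     ]
[0.54996759 0.24892759 0.014     ]
```

View pics/5.png

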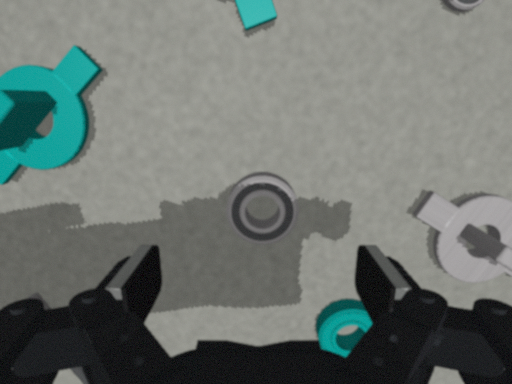

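The bearing's top ring is at (262,211), and the TCP axis projects to (259,201), so shift x −8, y +3, descend and grip.

>>> play_rows([
  [[-8,3,30],0,80],
  [[-8,3,60],0,75],
  [[-8,3,85],0,70],
  [[-8,3,93],0,66],
  [[-8,3,93],0,40],
  [[-8,3,93],0,40],
  [[-8,3,93],0,40],
  [[-8,3,93],0,40],
], newtons=50)

```text
time_s: 3.8
tcp_pos: [0.439, 0.2111, 0.0093]
eef_rot: [[-0.312, 0.95, 0.002], [0.95, 0.312, 0.001], [0.0, 0.002, -1.0]]
wrist_force: [-0.2, 0.9, 7.6]
gripper_width: 0.0499
```

>>> play_rows([
  [[0,0,-5],0,40],
  [[0,0,-50],0,40],
  [[0,0,-100],0,40],
  [[0,0,-140],0,40],
])

```text
time_s: 4.3
tcp_pos: [0.4382, 0.2106, 0.1502]
eef_rot: [[-0.312, 0.95, 0.001], [0.95, 0.312, 0.0], [0.0, 0.001, -1.0]]
wrist_force: [0.7, 0.2, -1.0]
gripper_width: 0.0493
```

Run:
```python
from h import *
s=telemetry.read_state();p=imaging.camera("wrist");print(s["gripper_width"],s["tcp_pos"])
det(p,"bearing_mid",.14,s)
q=imaging.camera("scene")
det(q,"bearing_mid",.14)
# fixture via wrist
det(p,"fixture",.05,s)
im=np.hstack([p["image"],q["image"][130:,150:400][:, :]if 0 else q["image"]])
cv2.imwrite("pics/6.png",cv2.resize(im[:,:,::-1],(800,300),interpolation=cv2.INTER_AREA))
```

```text
0.04927158375405441 [0.4381944  0.21062135 0.15020109]
bearing_mid 0.88 [201. 192. 315. 306.] [0.439 0.207 0.14 ]
bearing_mid 0.61 [304. 275. 322. 311.] [0.475 0.192 0.14 ]
bearing_mid 0.78 [298. 188. 316. 204.] [0.426 0.206 0.14 ]
bearing_mid 0.75 [244. 224. 264. 243.] [0.61  0.258 0.14 ]
fixture 0.48 [245. 341. 268. 346.] [0.48  0.079 0.05 ]
```

View pics/6.png

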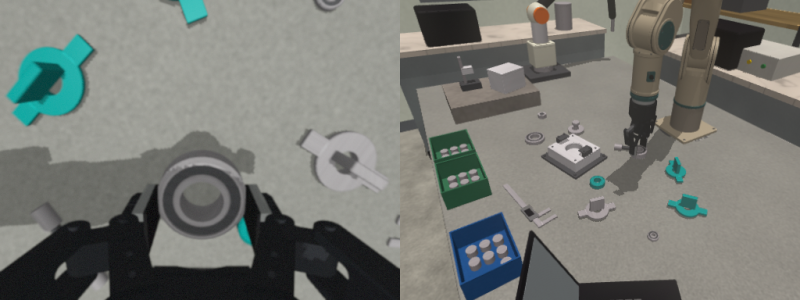

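Bearing is held squarely. Go past the fixture so the wrist camera sees the bore unobstructed.

>>> play_rows([
  [[-55,2,-20],0,40],
  [[-112,4,-40],0,40],
  [[-170,7,-60],0,40],
  [[-228,10,-70],0,40],
  [[-286,12,-70],0,40],
  [[-341,14,-70],0,40],
  [[-341,14,-70],0,40],
  [[-341,14,-70],0,40],
])

```text
time_s: 5.55
tcp_pos: [0.5566, -0.1085, 0.2163]
eef_rot: [[-0.311, 0.95, -0.004], [0.95, 0.311, 0.001], [0.003, -0.003, -1.0]]
wrist_force: [0.8, 0.1, -1.0]
gripper_width: 0.049
```

Run:
```python
from h import *
s=telemetry.read_state();p=imaging.camera("wrist");print(s["gripper_width"],s["tcp_pos"],s["eef_rot"])
import pickle;pickle.dump((s,p),open("f.pkl","wb"))
det(p,"fixture",.05,s)
g=cv2.cvtColor(p["image"],cv2.COLOR_RGB2GRAY)
save(p,"7.png",None,1.5)
```

```text
0.04903776144358536 [ 0.5565588  -0.10845846  0.2162793 ] [[-0.31116392  0.95034729 -0.00412726]
 [ 0.95035272  0.31117168  0.00137782]
 [ 0.0025937  -0.00349363 -0.99999053]]
fixture 0.65 [173.   0. 352. 191.] [ 0.537 -0.038  0.05 ]
```

View pics/7.png

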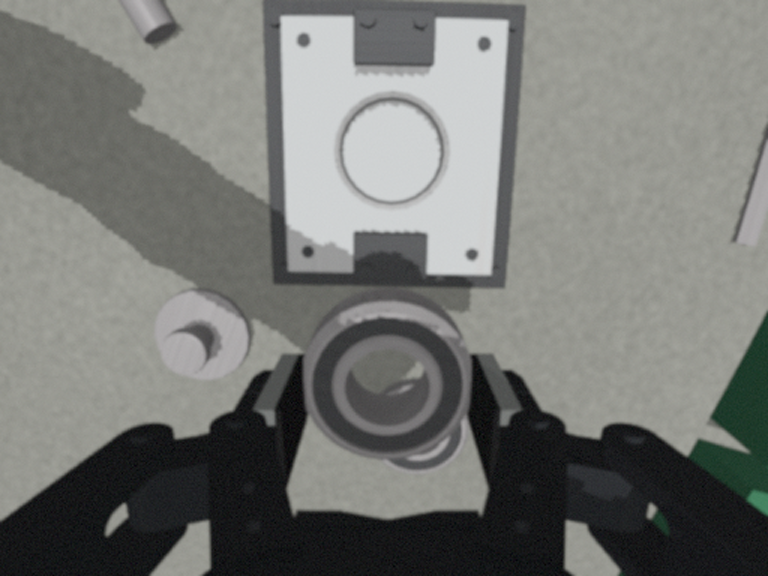

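Clear view: fixture top-face corners at (281,15),(508,19),(492,275),(288,272) and bore centre at (392,150) in the 1.5× picture; the bearing is held, its top ring centred near (387,388).

Run:
```python
from h import *
import pickle;s,p=pickle.load(open("f.pkl","rb"))
c=np.array([ray(p,(u/1.5,v/1.5),.05,s)[:2] for u,v in((281,15),(508,19),(492,275),(288,272))]);print(c.round(4),c.mean(0))
for i in range(4): d=c[(i+1)%4]-c[i];print(np.linalg.norm(d).round(4),np.degrees(np.arctan2(d[1],d[0])))
b=ray(p,(392/1.5,150/1.5),.05,s);print("bore",b)
R=s["eef_rot"];t=s["tcp_pos"]
be=ray(p,(387/1.5,388/1.5),t[2]+.0107,s);print("bearing",be, "in tool",(be-t)@R)
print("tcp px",proj(p,t+np.array([0,0,.0107]),s)*1.5)
print("bore in tool from tcp",(b-t)@R,"from bearing",(b-be)@R)
```

```text
[[ 0.4536  0.0101]
 [ 0.5776  0.0483]
 [ 0.6226 -0.0957]
 [ 0.4977 -0.1344]] [ 0.53787691 -0.04293169]
0.1297 17.129355014635685
0.1508 -72.63824673657865
0.1308 -162.76565692665366
0.1511 106.959316143922
bore [ 0.53746947 -0.04208803  0.05      ]
bearing [ 0.55613761 -0.10747054  0.2269793 ] in tool [ 0.00109768 -0.00013024 -0.0106968 ]
tcp px [[387.32154915 391.31268228]]
bore in tool from tcp [0.06858395 0.00309203 0.16644796] from bearing [0.06748627 0.00322227 0.17714476]
```

>>> play_rows([
  [[35,2,10],0,40],
  [[68,3,50],0,40],
  [[68,3,90],0,40],
  [[68,3,130],0,40],
  [[68,3,155],0,40],
  [[68,3,164],0,40],
  [[68,3,164],0,40],
])

```text
time_s: 6.52
tcp_pos: [0.5394, -0.0427, 0.0542]
eef_rot: [[-0.313, 0.95, -0.001], [0.95, 0.313, 0.0], [0.0, -0.0, -1.0]]
wrist_force: [0.7, 0.2, -1.7]
gripper_width: 0.0493
```

>>> play_rows([
  [[0,-1,1],0,40],
  [[0,-1,1],0,75],
  [[0,-1,1],0,75],
  [[0,-1,1],0,75],
  [[0,-1,-50],0,75],
  [[-40,-1,-100],0,80],
  [[-80,-1,-130],0,85],
  [[-80,-1,-130],0,85],
])

```text
time_s: 7.52
tcp_pos: [0.5658, -0.1248, 0.1876]
eef_rot: [[-0.306, 0.952, 0.007], [0.952, 0.306, -0.004], [-0.006, 0.006, -1.0]]
wrist_force: [0.4, 1.0, -0.4]
gripper_width: 0.0851
```

Run:
```python
from h import *
s=telemetry.read_state();p=imaging.camera("wrist");print(s["gripper_width"],s["tcp_pos"],s["q"])
det(p,"bearing_mid",.044,s)
save(p,"8.png",(130,0,400,240),2.5)
```

```text
0.08511010556366728 [ 0.56582439 -0.1248427   0.18756862] [-0.01029968  0.58962272  0.27588835  1.7797944  -0.21099981  0.79294436
  0.68008914]
bearing_mid 0.9 [224.  43. 286. 109.] [ 0.538 -0.043  0.044]
```

View pics/8.png

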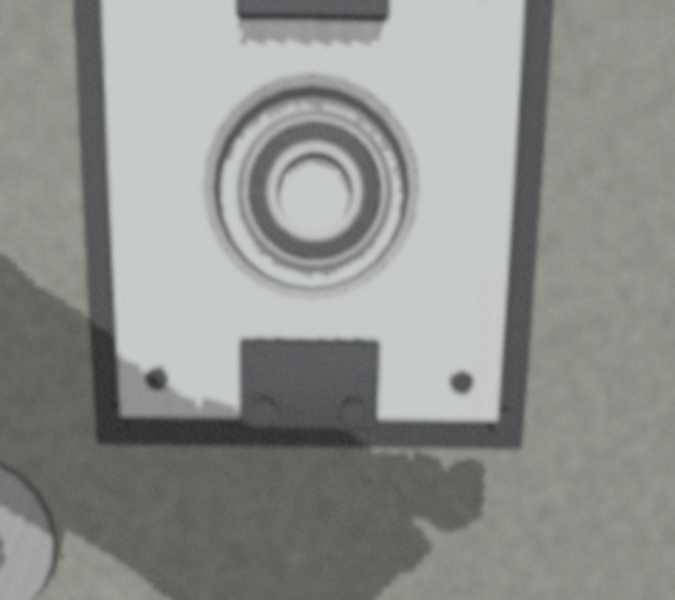

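Bearing lies flat and concentric in the bore (ring centre at crop (314,192)). Now the grey ring: bar direction ≈ −11°, so the jaws go to ≈ 79°.

>>> play_rows([
  [[48,20,-20],-0.15,85],
  [[96,41,-42],-0.3,85],
  [[144,61,-42],-0.45,85],
  [[192,82,-42],-0.6,85],
  [[240,102,-42],-0.75,85],
  [[288,123,-42],-0.9,85],
  [[335,143,-42],-1.06,85],
  [[335,143,-42],-1.06,85],
])

```text
time_s: 8.62
tcp_pos: [0.5917, 0.251, 0.2244]
eef_rot: [[-0.983, 0.182, -0.004], [0.182, 0.983, 0.004], [0.005, 0.003, -1.0]]
wrist_force: [-0.5, -0.3, -0.5]
gripper_width: 0.0848
```

Run:
```python
from h import *
s=telemetry.read_state();p=imaging.camera("wrist");print(s["tcp_pos"],np.round(s["eef_rot"],3),s["q"])
import pickle;pickle.dump((s,p),open("r.pkl","wb"))
det(p,"retainer_bar",.03,s)
save(p,"9.png",None,1.5)
```

```text
[0.59166971 0.25096358 0.22436408] [[-0.983  0.182 -0.004]
 [ 0.182  0.983  0.004]
 [ 0.005  0.003 -1.   ]] [-0.43355363  0.6251197  -0.01394196  1.54388842  0.00324175  0.97474284
  0.94135358]
retainer_bar 0.84 [217. 122. 282. 228.] [0.596 0.242 0.03 ]
```

View pics/9.png

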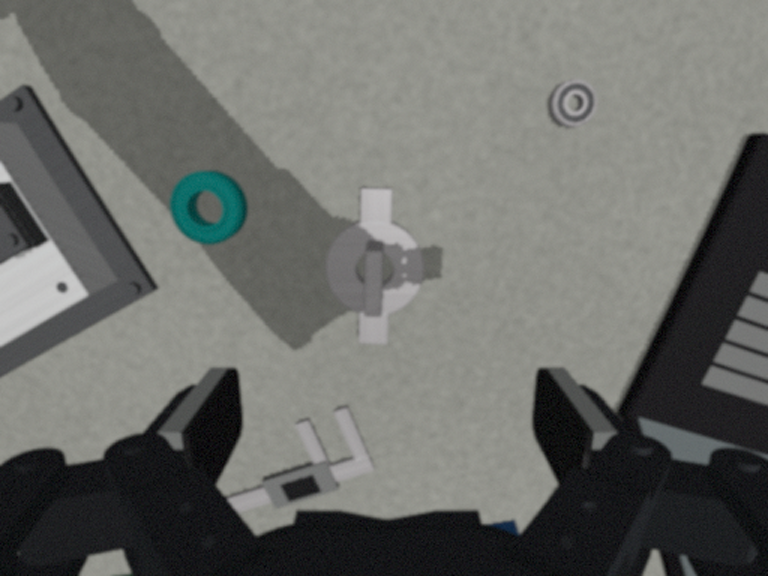

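Ring ears end at (376,187) and (372,343) (1.5× px); flange centre about (375,267).

Run:
```python
from h import *
import pickle;s,p=pickle.load(open("r.pkl","rb"))
a,b,f=[ray(p,(u/1.5,v/1.5),.016,s) for u,v in((376,187),(372.5,343),(375,268))]
R=s["eef_rot"];t=s["tcp_pos"]
c=(a+b)/2;d=(b-a);print(c,f,np.linalg.norm(d),np.degrees(np.arctan2(d[1],d[0])))
print("tool",(c-t)@R,(f-t)@R,"dir in tool",(d@R))
for e in(-.022,.022):print(proj(p,c+np.array([0,0,.044])+d/np.linalg.norm(d)*e,s)*1.5)
```

```text
[0.60275188 0.23978595 0.016     ] [0.60270285 0.24041695 0.016     ] 0.11589168286798363 -12.17690591366841
tool [-0.01395458 -0.0096427   0.20826818] [-0.0137917  -0.00903113  0.20827093] dir in tool [-0.11583888 -0.00344923 -0.00058132]
[[373.47803193 249.71199894]]
[[372.03127875 316.30520562]]
```

>>> play_rows([
  [[-14,-9,40],0.03,70],
  [[-14,-9,90],0.03,60],
  [[-14,-9,140],0.03,50],
  [[-14,-9,180],0.03,40],
  [[-14,-9,200],0.03,40],
  [[-14,-9,200],0.03,25],
  [[-14,-9,200],0.03,5],
  [[-14,-9,200],0.03,5],
], newtons=80)

```text
time_s: 9.72
tcp_pos: [0.6076, 0.2314, 0.0275]
eef_rot: [[-0.975, 0.222, 0.002], [0.222, 0.975, 0.0], [-0.001, 0.001, -1.0]]
wrist_force: [0.0, 0.7, -3.9]
gripper_width: 0.0111
```

>>> play_rows([
  [[0,0,0],0,5],
  [[0,0,0],0,5],
  [[0,0,-10],0,5],
  [[0,0,-60],0,5],
  [[0,0,-110],0,5],
  [[0,0,-150],0,5],
])

```text
time_s: 10.48
tcp_pos: [0.6073, 0.2318, 0.1789]
eef_rot: [[-0.975, 0.222, 0.002], [0.222, 0.975, 0.001], [-0.001, 0.001, -1.0]]
wrist_force: [0.3, 0.5, -4.4]
gripper_width: 0.0108
```

The lagging start pose meant I gripped it about 6 mm off along the bar. Check how it's held.

Run:
```python
from h import *
s=telemetry.read_state();p=imaging.camera("wrist");print(s["gripper_width"],s["tcp_pos"],s["q"])
import pickle;pickle.dump((s,p),open("g.pkl","wb"))
save(p,"10.png",(100,100,420,384),2.1)
```

```text
0.010764339121410027 [0.60729406 0.23175365 0.17891995] [-4.07554921e-01  6.82132381e-01 -2.13444360e-04  1.57233829e+00
  6.59332930e-05  8.85207890e-01  9.39242828e-01]
```

View pics/10.png

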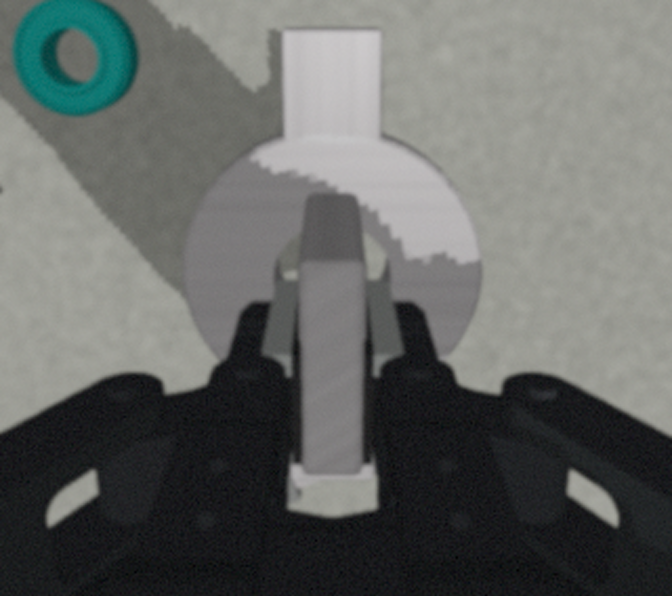

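Run:
```python
from h import *
import pickle;s,p=pickle.load(open("g.pkl","rb"))
R=s["eef_rot"];t=s["tcp_pos"]
for (u,v),dz in(((332,30),-.0115),((334,260),.0325),((333,474),.0325),((183,270),-.0115),((482,270),-.0115)):
    print((u,v),((ray(p,(100+u/2.1,100+v/2.1),t[2]+dz,s)-t)@R*1000).round(1))
```

```text
(332, 30) [62.2 -0.4 11.4]
(334, 260) [ 26.1  -0.2 -32.5]
(333, 474) [-16.7  -0.4 -32.5]
(183, 270) [  6.7 -35.9  11.4]
(482, 270) [ 6.6 35.2 11.5]
```

Ring held level, its axis 4.5 mm along tool +x from the TCP. Move above the bore with ears along the fixture's x.

>>> play_rows([
  [[0,-45,0],-0.08,5],
  [[1,-92,0],-0.17,5],
  [[1,-140,0],-0.26,5],
  [[2,-188,0],-0.35,5],
  [[2,-235,0],-0.44,5],
  [[3,-281,0],-0.524,5],
  [[3,-281,0],-0.524,5],
  [[3,-281,0],-0.524,5],
])

```text
time_s: 11.52
tcp_pos: [0.5418, -0.0415, 0.1765]
eef_rot: [[-0.956, -0.295, 0.001], [-0.295, 0.956, 0.001], [-0.001, 0.001, -1.0]]
wrist_force: [0.4, 0.5, -3.1]
gripper_width: 0.0108
```

>>> play_rows([
  [[0,0,0],0,5],
  [[0,0,0],0,5],
])

```text
time_s: 11.78
tcp_pos: [0.5419, -0.0405, 0.1763]
eef_rot: [[-0.955, -0.298, 0.0], [-0.298, 0.955, 0.0], [-0.0, 0.0, -1.0]]
wrist_force: [0.4, 0.1, -3.4]
gripper_width: 0.011
```

Run:
```python
from h import *
s=telemetry.read_state();t=s["tcp_pos"];R=np.array(s["eef_rot"])
print(t,R.round(4),np.array(s["q"]).round(2),s["gripper_width"])
print("axis now",t+R@[.0045,-.0003,0],"yaw x",np.degrees(np.arctan2(R[1,0],R[0,0]))%360)
print("needed",(np.array([.5377,-.0427,.0715])-t-R@[.0045,-.0003,0])@R*1000)
p=imaging.camera("wrist");save(p,"11.png",None,1.5)
```

```text
[ 0.54187092 -0.04045273  0.17627977] [[-9.547e-01 -2.977e-01  1.000e-04]
 [-2.977e-01  9.547e-01  4.000e-04]
 [-2.000e-04  3.000e-04 -1.000e+00]] [ 0.14  0.55 -0.17  1.87  0.13  0.73  1.76] 0.011034193935760554
axis now [ 0.53766421 -0.04207863  0.17627868] yaw x 197.31744551619389
needed [  0.17398467  -0.63863415 104.77843505]
```

View pics/11.png

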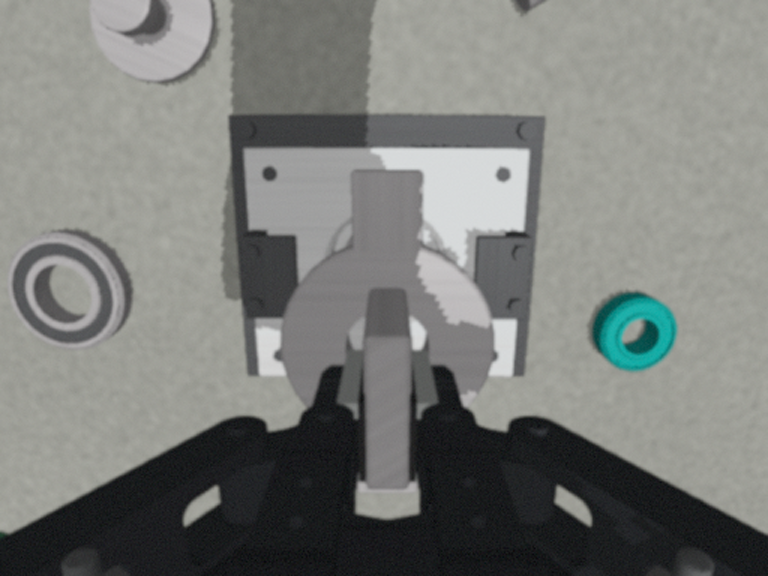

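Aligned: ring centred between the keepers, ears in the open gaps. Lower.

>>> play_rows([
  [[0,-1,40],0,5],
  [[0,-1,75],0,5],
  [[0,-1,92],0,5],
  [[0,-1,100],0,5],
  [[0,-1,104],0,5],
  [[0,-1,104],0,5],
])

```text
time_s: 12.58
tcp_pos: [0.5425, -0.0427, 0.0729]
eef_rot: [[-0.955, -0.296, 0.001], [-0.296, 0.955, -0.0], [-0.001, -0.0, -1.0]]
wrist_force: [-0.2, -0.3, -4.1]
gripper_width: 0.0109
```

>>> play_rows([
  [[0,-0.8,0],0.17,5],
  [[0.3,-1.5,0],0.34,5],
  [[0.6,-2.2,0],0.51,5],
  [[1,-2.8,0],0.68,5],
  [[1.5,-3.4,0],0.85,5],
  [[2.1,-3.8,0],1.02,5],
  [[2.8,-4.2,0],1.19,5],
  [[3.6,-4.4,0],1.36,5],
])

```text
time_s: 13.58
tcp_pos: [0.5406, -0.0476, 0.0733]
eef_rot: [[-0.484, 0.875, 0.002], [0.875, 0.484, 0.001], [-0.0, 0.002, -1.0]]
wrist_force: [-0.4, 0.6, -4.2]
gripper_width: 0.0108
```

>>> play_rows([
  [[0,-0.5,0],0.1,5],
  [[0.1,-0.9,0],0.21,5],
  [[0.1,-0.9,0],0.21,5],
  [[0.1,-0.9,1],0.21,5],
  [[0.1,-0.9,2],0.21,5],
  [[0.1,-0.9,2],0.21,5],
])

```text
time_s: 14.32
tcp_pos: [0.5394, -0.0482, 0.0711]
eef_rot: [[-0.297, 0.955, 0.001], [0.955, 0.297, 0.001], [0.0, 0.001, -1.0]]
wrist_force: [-1.3, 1.0, 5.3]
gripper_width: 0.0109
```

Seated (force rose by about 9 N at z 0.071, as predicted). Release and rise.

>>> play_rows([
  [[0,0,0],0,15],
  [[0,0,0],0,35],
  [[0,0,0],0,35],
  [[0,0,-20],0,35],
  [[0,0,-60],0,40],
  [[0,0,-110],0,60],
  [[-40,0,-130],0,80],
  [[-80,0,-130],0,80],
])

```text
time_s: 15.32
tcp_pos: [0.5645, -0.1254, 0.2026]
eef_rot: [[-0.298, 0.954, 0.005], [0.954, 0.298, -0.001], [-0.002, 0.004, -1.0]]
wrist_force: [0.4, 0.3, -1.4]
gripper_width: 0.0801
```

Run:
```python
from h import *
s=telemetry.read_state();p=imaging.camera("wrist");print(s["gripper_width"],s["tcp_pos"],s["wrist_force"])
det(p,"retainer_bar",.075,s)
c=np.array([.5377,-.0427,.06]);a=np.radians(107.2);u=np.array([np.cos(a),np.sin(a),0])
print("predicted bar-top ends",((proj(p,[c+[0,0,.044]+.022*u,c+[0,0,.044]-.022*u],s)-[130,0])*2.5).round())
print("predicted flange sides",((proj(p,[c+.036*np.array([u[1],-u[0],0]),c-.036*np.array([u[1],-u[0],0])],s)-[130,0])*2.5).round())
save(p,"12.png",(130,0,400,240),2.5)
```

```text
0.08007719854059034 [ 0.56446071 -0.1253706   0.20257562] [ 0.44732569  0.3018403  -1.38193268]
retainer_bar 0.62 [214.  12. 301. 135.] [ 0.539 -0.041  0.075]
predicted bar-top ends [[315.  96.]
 [315. 262.]]
predicted flange sides [[425. 192.]
 [205. 192.]]
```

View pics/12.png

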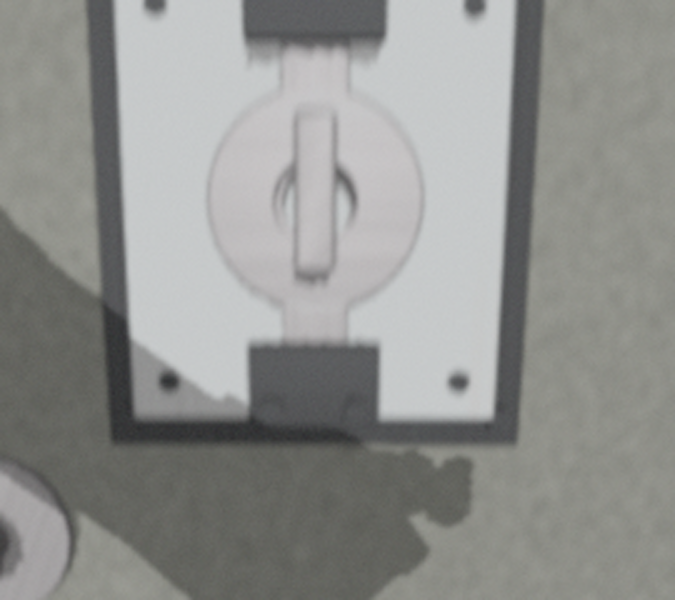

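The ears are under both keepers and the ring is level and centred: flange sides at 208/424 against a predicted 205/425, about 3 mm off along the keeper line.

```bash
python3 -c "
from h import *
print(workorder.job_done())"
```

```text
the job is handed in; nothing more can be done
None
```

I put the steel mid-sized bearing in the bore. I then set the grey eared ring on it, turned it a quarter turn so its ears lie under the keepers, released it and handed the job in after about 15 s of robot time. The hand-in gave no verdict.

- **Bearing:** the wrist picture taken before the ring went on showed it flat and centred in the bore. The measured centre was (0.538, -0.043), against the bore at (0.538, -0.043).
- **Ring:** contact came at the predicted seated height, with the wrist force rising about 9 N. The last wrist picture shows both ears under the keepers and the bar along the line between them. It also looks level. Its centre is about 3 mm off the bore axis, within the 12 mm allowed.
- **Gripper:** it was open and clear of everything at hand-in.
- **What was off:** I gripped the ring 4–6 mm off its middle along the bar, because the arm had not settled before that move. I measured the offset (4.5 mm) in a picture and corrected for it when placing and turning the ring.

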